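Rake stone chunks off the laid part of a bed into its bare part

ROBOT

A 6-joint arm with a two-finger parallel gripper is mounted at the origin on the work surface; the furniture and walls round the work are solid. World frame = base frame: x ahead of the robot, y to its left, z up, the work surface at z = 0. Lengths are in m, angles in rad, forces in N, time in s.
With the tool pointing down it reaches from about 0.3 to 0.825 m from the base axis. Payload 5.4 kg.
Tool frame: the origin (TCP) lies at the very end of the fingers, on their centre line; the grasp point (between the pads) lies 19 mm behind it; z points along the fingers, x is the direction in which the jaws open and shut, and the axes are right-handed (so a half turn about z gives the same grasp; the last joint's range is limited). The gripper opens to 92 mm and grips with 3 to 60 N. Pads are 20 mm wide; open, the fingers measure 128 mm over their backs; the gripper's body (75 mm by 189 mm) begins 69 mm behind the grasp point.
Start: joints at [-1.495, 0.158, 1.597, -0, 1.386, -0.21], TCP at [0.162, -0.552, 0.215] pointing down, gripper open.
Joint ranges: [-2.91, 2.91], [-0.94, 2.29], [0.18, 2.7], [-1.29, 4.43], [0.17, 2.64], [-3, 3]. Speed limits (rad/s): [2.57, 2.57, 3.14, 3.14, 3.14, 3.14].

INTERFACE

Orientations are given as a rotation vector (axis times angle).
In Python, from workcell import bot gives the robot as it stands. Calls block until the motion is done:
- bot.goto(position, orientation): joint-space move of the TCP to a pose.
- bot.line_to(position, rot=None, max_speed=0.15): straight line of the TCP; rot=None keeps the orientation; max_speed is the mean speed in m/s.
- bot.set_joints(angles): joint-space move.
- bot.set_gripper(opening, newtons=None): opening from 0.0 (shut) to 1.0 (fully open); newtons is the grip in N (None keeps the last); returns when the fingers have stopped.
- bot.hold(seconds).
- bot.inverse_kinematics(position, orientation): joint angles nearest the present ones, or None.
- bot.read_camera(name): name is "scene" or "top"; returns a dict with "pixels" (480x640x3 uint8, blue, green, red), "fx", "fy", "cx", "cy" (pixels), "R" (3x3) and "t" (3): a world point X has camera coordinates R X + t. Camera axes: x right, y down, z forward; pixel columns grow to the right and rows downward; lengths in m; the calibration is good to about 2 mm. A picture is of the moment at which its call begins. There is no depth.
A pose or a line that the arm cannot do raises bot.MotionError and nothing moves.
- bot.job_done(): hands the job in, once; it reports no verdict.
Readings, each from a call of its own:
- bot.current_clock(): time.
- bot.current_joints(): joint angles.
- bot.current_joint_vel(): joint speeds.
- bot.current_effort(): joint torques, N m.
- bot.current_ee_pos(): TCP position.
- bot.current_tool_rot(): TCP orientation.
- bot.current_contact_force(): force on the tool from outside, world axes, zero at the start.
- bot.current_ft_torque(): the same for the moment, N m.
- bot.current_opening(): opening from 0.0 (shut) to 1.0 (fully open).
Only numpy, scipy, OpenCV 4.12 (cv2) and the standard library are available. Lean on these libraries where they do the work, as an engineer would, in place of code of your own. Each camera call takes 0.05 s, during which the arm holds its last target.

TASK

Two loose stone chunks lie on top of the chips already laid in the wooden bed frame. Without touching the chunks with the gripper, take the rake by its handle and rake both chunks across the bed into the bare strip at its end, so that they lie flat on the floor of the bed and it is all one even layer. Then stand the rake upright on the table outside the bed and let go.

Things in the scene. Friction and masses are not known exactly. Their poses are not given: they have to be found in the camera images.
- rake_grip (a point): Hand rake standing on its tine tips, 0.25 kg. Handle 24 (x) by 34 mm (y), 61 to 148 mm above the tips; this point: its axis, 112 mm above the tips; z up. Wooden head 36 x 118 mm (long in y), underside 35 mm above the tips. Two rows of steel tines, outer faces at x = -16 and +16 mm, reaching y = -54 to 54 mm, gaps 11 mm. Rakes toward +x or -x. (A like tool with a flat foot, no tines, is a bystander.)
- bed: Wooden frame fixed to the table, 220 x 170 x 36 mm, walls 10 mm, floor 8 mm thick, open on top. Origin: centre of its underside; z up. From x = -20 to +100 mm a fixed, level layer of stone chips, top 24 mm above the table; from x = -100 to -20 mm bare floor, 8 mm above the table, a 16 mm step lower. The bare strip is the end toward the robot.
- chunk_a: Loose grey seven-sided stone chunk, 41 to 46 mm across, 18 mm thick, 0.05 to 0.1 kg, lying flat on the laid chips, on the +y side of the bed at the start. Origin at its centre, half-way up; z across its thickness.
- chunk_b: Loose grey seven-sided stone chunk, 41 to 46 mm across, 18 mm thick, 0.05 to 0.1 kg, lying flat on the laid chips, on the -y side of the bed at the start. Origin at its centre, half-way up; z across its thickness.
There are look-alikes about, which are no part of the job. What is shaped like the chunk_a but green is not meant.

How it is judged:
By the outcome, as a careful person would: the job done as asked, in the order asked, and still so for the second after the job is handed in, with the robot touching nothing.
It also fails if it takes over 48 s, if anything falls off the work surface, if the arm or the gripper's body presses on something with over 40 N, if the wrist force passes 120 N, or if a joint passes its speed limit or range.

## Working session

There is one attempt and no reset: what is moved stays moved. The work goes in short steps, each a Python script; the robot and the scene stay as the last script left them, time stands still between calls to the robot, and variables do not carry over. Pictures are saved under pics/ and viewed, and the job is handed in when it is done.

```bash
mkdir -p pics; ls; python3 - <<'E'
from workcell import bot
import cv2
for n in("scene","top"):
    c=bot.read_camera(n); cv2.imwrite(f"pics/{n}0.png",c["pixels"]); print(n,c["fx"],c["fy"],c["cx"],c["cy"],c["R"],c["t"])
print(bot.current_clock(),bot.current_tool_rot())
E
```

```text
pics
scene 557.7989139944999 557.7989139944999 320.05904798564075 241.1247080940308 [[ 0.89946658 -0.4365599  -0.01937317]
 [-0.22599747 -0.42677484 -0.87566453]
 [ 0.37401204  0.79200927 -0.48253115]] [-0.59052641  0.15174818  0.80751456]
top 600.1383367355816 600.1383367355816 322.0491197332087 235.03948758123056 [[-0.02563374 -0.99966922  0.00208869]
 [-0.98151352  0.02477166 -0.18978298]
 [ 0.18966846 -0.00691493 -0.98182384]] [-0.16502023  0.60341917  0.93100384]
0.1 [-2.51417279e+00  1.88163357e+00  1.79114935e-03]
```

View pics/scene0.png

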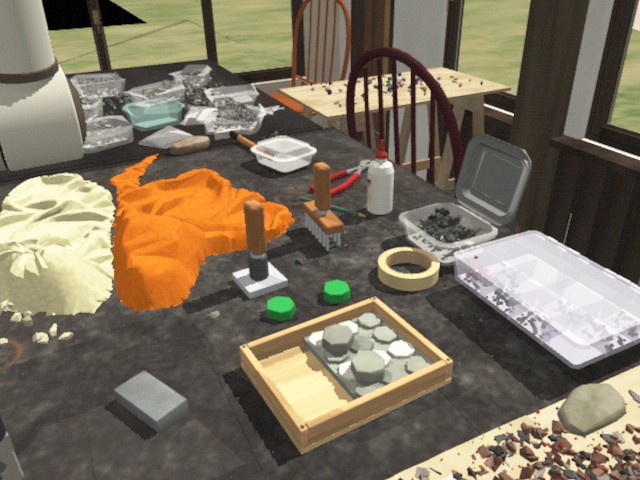

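View pics/top0.png

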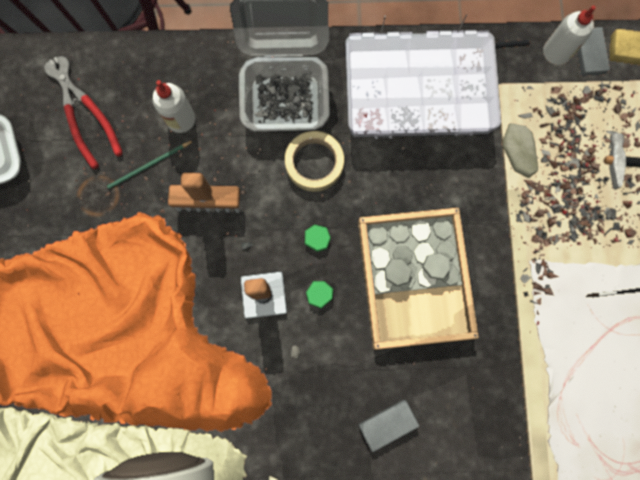

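Candidates in the top view:
- **Rake:** the tined tool at (204,193), not the flat-foot bystander at (262,293).
- **Chunks:** the grey raised pieces in the bed at (399,271) and (437,266), not the green ones at (317,237) and (319,294).

I'll check these in close crops.

```bash
python3 - <<'E'
import cv2,numpy as np
t=cv2.imread("pics/top0.png");s=cv2.imread("pics/scene0.png")
cv2.imwrite("pics/c1.png",cv2.resize(t[200:355,350:485],None,fx=4,fy=4-.2,interpolation=2)[:600])
a=cv2.resize(t[160:220,155:255],None,fx=4,fy=4,interpolation=2)
b=cv2.resize(s[155:255,290:360],None,fx=4,fy=4,interpolation=2)
o=np.zeros((400,700,3),np.uint8);o[:240,:400]=a;o[:400,410:690]=b
cv2.imwrite("pics/c2.png",o)
cv2.imwrite("pics/c3.png",cv2.resize(s[295:445,235:455],None,fx=3.6,fy=3.6,interpolation=2))
E
```

```text
(no output)
```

View pics/c1.png

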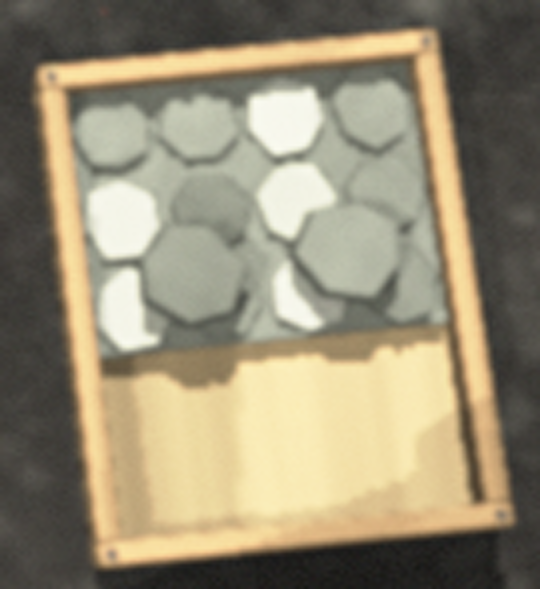

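View pics/c2.png

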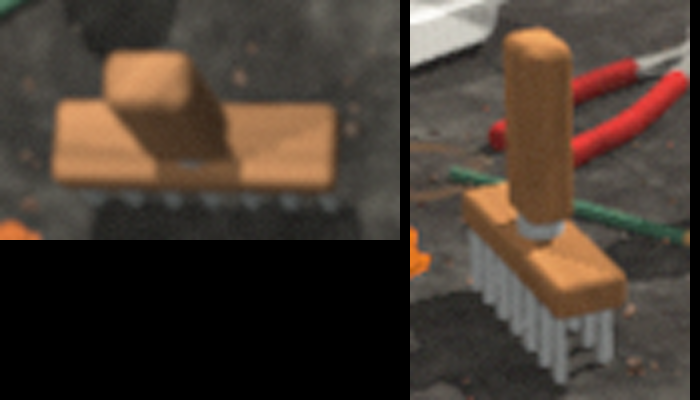

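View pics/c3.png

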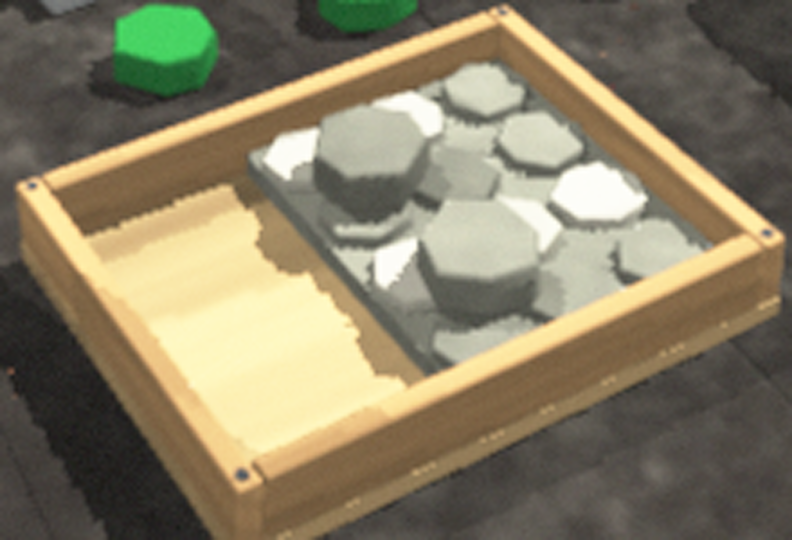

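```bash
cat > h.py <<'E'
import numpy as np,cv2
from scipy.spatial.transform import Rotation as Ro
CAM={"scene":dict(f=557.7989139945,c=(320.05904798564075,241.1247080940308),R=np.array([[0.89946658,-0.4365599,-0.01937317],[-0.22599747,-0.42677484,-0.87566453],[0.37401204,0.79200927,-0.48253115]]),t=np.array([-0.59052641,0.15174818,0.80751456])),
"top":dict(f=600.1383367355816,c=(322.0491197332087,235.03948758123056),R=np.array([[-0.02563374,-0.99966922,0.00208869],[-0.98151352,0.02477166,-0.18978298],[0.18966846,-0.00691493,-0.98182384]]),t=np.array([-0.16502023,0.60341917,0.93100384]))}
def bp(cam,px,z):
    c=CAM[cam];d=c["R"].T@np.array([(px[0]-c["c"][0])/c["f"],(px[1]-c["c"][1])/c["f"],1]);o=-c["R"].T@c["t"]
    return o+d*(z-o[2])/d[2]
def pj(cam,X):
    c=CAM[cam];q=np.atleast_2d(X)@c["R"].T+c["t"];return q[:,:2]/q[:,2:]*c["f"]+np.array(c["c"])
E
python3 - <<'E'
from h import *
np.set_printoptions(precision=4,suppress=True)
P=[bp("top",(350+x/4,200+y/3.8),.036) for x,y in[(37,68),(436,30),(513,522),(98,567)]]
for p in P:print(p)
for i in range(4):print(np.linalg.norm(P[i]-P[(i+1)%4]))
print("center",np.mean(P,0), np.degrees(np.arctan2(*(P[0]-P[3])[[1,0]])),np.degrees(np.arctan2(*(P[1]-P[2])[[1,0]])),np.degrees(np.arctan2(*(P[0]-P[1])[[1,0]]))-90)
S=[bp("scene",(235+x/3.6,295+y/3.6),.036) for x,y in[(500,5),(785,237),(240,490),(16,187)]]
for p in S:print(p)
print("center",np.mean(S,0))
for x,y in [(193,274),(348,250)]:print("chunk",bp("top",(350+x/4,200+y/3.8),.042))
for x,y in [(371,143),(480,240)]:print("chunk s",bp("scene",(235+x/3.6,295+y/3.6),.042))
print("handle top t",bp("top",(155+148/4,160+68/4),.148))
print("handle top s",bp("scene",(322,166),.148))
for x,y in[(57,100),(335,104),(335,165),(55,160)]:print("head",bp("top",(155+x/4,160+y/4),.055))
for x,y in [(462,195),(512,185),(627,270),(560,285)]:print("head s",bp("scene",(290+(x-410)/4,155+y/4),.055))
for x,y in [(560,382),(475,290),(608,360)]:print("tine",bp("scene",(290+(x-410)/4,155+y/4),.0))
E
```

```text
[ 0.6313 -0.2443  0.036 ]
[ 0.6444 -0.4145  0.036 ]
[ 0.4268 -0.431   0.036 ]
[ 0.4121 -0.2609  0.036 ]
0.17078672433226277
0.21824891663778384
0.17075232929020412
0.21975224281071615
center [ 0.5286 -0.3377  0.036 ] 4.3351070724068 4.323810723113809 4.411947445518322
[ 0.6281 -0.244   0.036 ]
[ 0.6434 -0.4129  0.036 ]
[ 0.4263 -0.43    0.036 ]
[ 0.4114 -0.2631  0.036 ]
center [ 0.5273 -0.3375  0.036 ]
chunk [ 0.5364 -0.3049  0.042 ]
chunk [ 0.5453 -0.3698  0.042 ]
chunk s [ 0.5353 -0.3068  0.042 ]
chunk s [ 0.5442 -0.3715  0.042 ]
handle top t [0.6766 0.016  0.148 ]
handle top s [0.6693 0.0117 0.148 ]
head [0.6916 0.0739 0.055 ]
head [ 0.687  -0.0427  0.055 ]
head [ 0.6606 -0.0427  0.055 ]
head [0.6657 0.0742 0.055 ]
head s [0.6531 0.066  0.055 ]
head s [0.6794 0.065  0.055 ]
head s [ 0.6858 -0.0419  0.055 ]
head s [ 0.6526 -0.0408  0.055 ]
tine [ 0.6561 -0.0323  0.    ]
tine [0.6598 0.0697 0.    ]
tine [ 0.6852 -0.0243  0.    ]
```

```bash
python3 - <<'E'
from h import *
import itertools
from workcell import bot
np.set_printoptions(precision=3,suppress=True)
def box(c,yaw,x,y,z):
    P=np.array(list(itertools.product(x,y,z)));R=Ro.from_euler('z',yaw,degrees=True).as_matrix();return P@R.T+np.array([*c,0])
E=[(a,b) for a in range(8) for b in range(a) if bin(a^b).count('1')==1]
I={n:cv2.resize(cv2.imread(f"pics/{n}0.png"),None,fx=4,fy=4,interpolation=2) for n in CAM}
def draw(B,col=(255,0,255)):
    for n in CAM:
        p=(pj(n,B)*4+1.5).astype(int)
        for a,b in E: cv2.line(I[n],tuple(map(int,p[a])),tuple(map(int,p[b])),col,1)
c,yaw=(.672,.015),-2.2
draw(box(c,yaw,(-.012,.012),(-.017,.017),(.061,.148)));draw(box(c,yaw,(-.016,.016),(-.054,.054),(0,.035)),(255,255,0))
draw(box(c,yaw,(-.018,.018),(-.059,.059),(.035,.055)),(0,255,0))
draw(box((.528,-.3377),4.35,(-.11,.11),(-.085,.085),(0,.036)))
o=np.zeros((560,800,3),np.uint8);o[:280,:400]=I["top"][620:900,600:1000];o[:440,420:740]=I["scene"][600:1040,1140:1460];cv2.imwrite("pics/o1.png",o)
o=np.zeros((600,800,3),np.uint8)
o[:310,:300]=cv2.resize(I["top"][800:1420,1400:2000],None,fx=.5,fy=.5);o[:400,320:800]=cv2.resize(I["scene"][1160:1800,920:1880],(480,400));cv2.imwrite("pics/o2.png",o)
print("bottle base",bp("scene",(380,210),0),"top t at z.15",bp("top",(164,88),.15),bp("scene",(381,142),.15),bp("top",(164,88),.12),bp("scene",(381,142),.12))
print("bystander",bp("top",(265,296),0.0), "green",bp("top",(317,237),.018),bp("top",(319,294),.018),"ring",bp("top",(315,162),0.02))
for y in(-2.2,177.8,4.35,184.35):
  for p in [(.672,.015,.15),(.528,-.337,.2)]:
    r=(Ro.from_euler('z',y,degrees=True)*Ro.from_euler('x',180,degrees=True)).as_rotvec()
    print(y,p,bot.inverse_kinematics(p,r))
E
```

```text
bottle base [0.83  0.069 0.   ] top t at z.15 [0.822 0.062 0.15 ] [0.826 0.067 0.15 ] [0.836 0.07  0.12 ] [0.873 0.142 0.12 ]
bystander [ 0.506 -0.08   0.   ] green [ 0.604 -0.172  0.018] [ 0.506 -0.173  0.018] ring [ 0.737 -0.172  0.02 ]
-2.2 (0.672, 0.015, 0.15) [-0.157  0.455  1.361  0.     1.325 -0.119]
-2.2 (0.528, -0.337, 0.2) [-0.761  0.3    1.46   0.     1.382 -0.722]
177.8 (0.672, 0.015, 0.15) None
177.8 (0.528, -0.337, 0.2) [-0.761  0.3    1.46  -0.     1.382  2.419]
4.35 (0.672, 0.015, 0.15) [-0.157  0.455  1.361 -0.     1.325 -0.233]
4.35 (0.528, -0.337, 0.2) [-0.761  0.3    1.46  -0.     1.382 -0.837]
184.35 (0.672, 0.015, 0.15) [-0.157  0.455  1.361  0.     1.325  2.909]
184.35 (0.528, -0.337, 0.2) [-0.761  0.3    1.46  -0.     1.382  2.305]
```

View pics/o1.png

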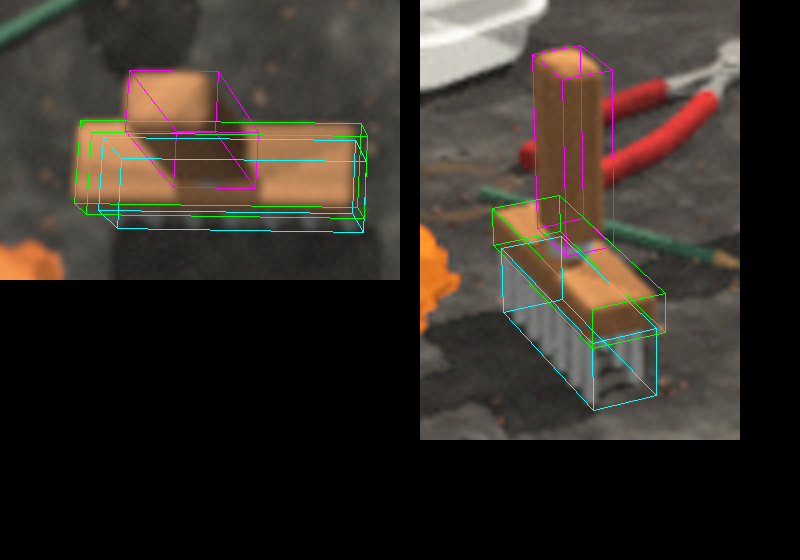

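View pics/o2.png

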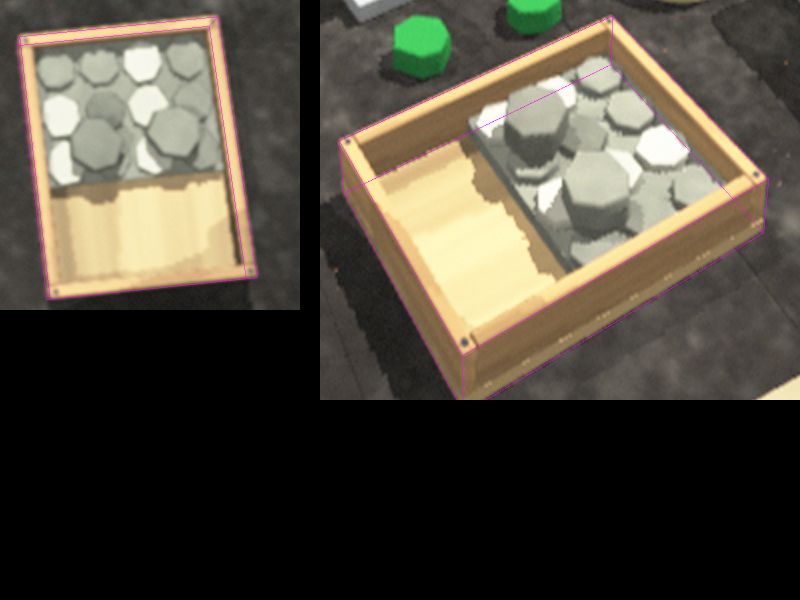

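The bed overlay fits at (0.528, -0.338) with yaw 4.35°. The rake overlay is about 2–3 mm off, so I shift it +y. The crops show a tined head for the rake and two raised grey chunks, so the choices hold. Next I grasp.

```bash
cat >> h.py <<'E'
def rv(y): return (Ro.from_euler('z',y,degrees=True)*Ro.from_euler('x',180,degrees=True)).as_rotvec()
B=np.array([.528,-.3377]);BY=4.35
def bed(x,y): return B+Ro.from_euler('z',BY,degrees=True).as_matrix()[:2,:2]@np.array([x,y])
E
python3 - <<'E'
from h import *
from workcell import bot
np.set_printoptions(precision=4,suppress=True)
bot.goto([.673,.018,.25],rv(-2.2))
bot.line_to([.673,.018,.093],max_speed=.12)
print(bot.current_contact_force(),bot.current_opening())
bot.set_gripper(0.0,50)
print(bot.current_opening()*92,bot.current_ee_pos(),bot.current_contact_force(),bot.current_clock())
cv2.imwrite("pics/g1.png",bot.read_camera("scene")["pixels"])
E
```

```text
[-0.1015  0.0179  0.2324] 1.0052051870167176
23.74026481877807 [0.6729 0.018  0.093 ] [ 0.0191 -0.3034  0.2355] 5.2917
```

View pics/g1.png

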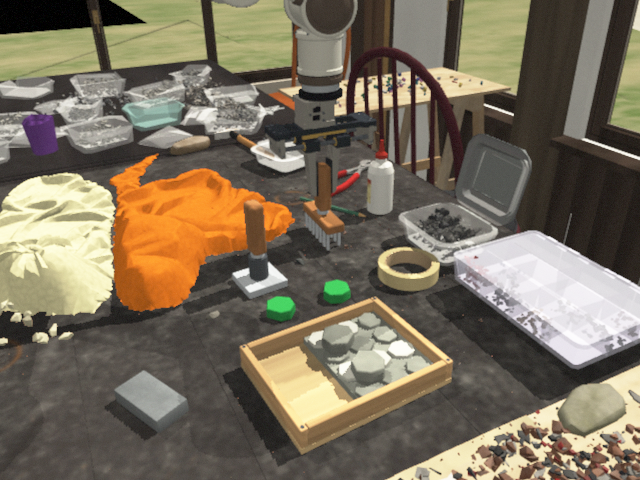

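```bash
python3 - <<'E'
from h import *
from workcell import bot
np.set_printoptions(precision=4,suppress=True)
bot.line_to([.673,.018,.193],max_speed=.15)
bot.line_to([*bed(.066,-.0015),.193],rv(BY),max_speed=.2)
bot.line_to([*bed(.066,-.0015),.145],max_speed=.12)
print(bot.current_opening()*92,bot.current_ee_pos(),bot.current_contact_force(),bot.current_clock())
t=bot.read_camera("top")["pixels"];s=bot.read_camera("scene")["pixels"]
cv2.imwrite("pics/m1.png",np.hstack([cv2.resize(t[180:360,340:500],(400,450),interpolation=2),cv2.resize(s[190:450,240:470],(400,450),interpolation=2)]))
E
```

```text
23.680837271556182 [ 0.5941 -0.3341  0.1452] [ 0.3935  0.6704 -2.7168] 8.6667
```

View pics/m1.png

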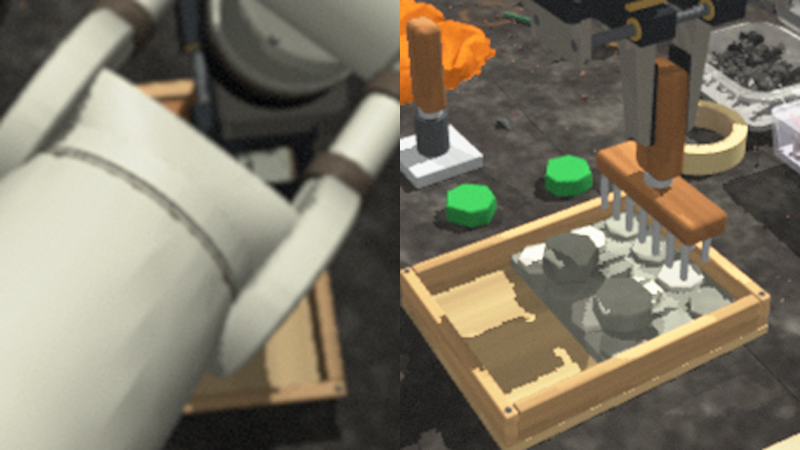

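```bash
python3 - <<'E'
from h import *
from workcell import bot
np.set_printoptions(precision=4,suppress=True)
bot.line_to([*bed(.066,-.0015),.1195],max_speed=.05)
print(bot.current_ee_pos(),bot.current_contact_force())
for x in (.03,.008,-.002):
    bot.line_to([*bed(x,-.0015),.1195],max_speed=.05)
    print(x,bot.current_contact_force(),bot.current_opening()*92,bot.current_clock())
s=bot.read_camera("scene")["pixels"]
cv2.imwrite("pics/m2.png",cv2.resize(s[220:450,240:470],(600,600),interpolation=2))
E
```

```text
[ 0.5939 -0.3342  0.1194] [-1.0996  0.2473 -2.2408]
0.03 [ 0.1038  0.0109 -2.4672] 23.949860774811327 10.2917
0.008 [ 0.5935  0.9805 -2.5042] 23.811200668460128 10.8833
-0.002 [-0.1282 -0.1784 -2.8324] 23.663687045286213 11.2333
```

View pics/m2.png

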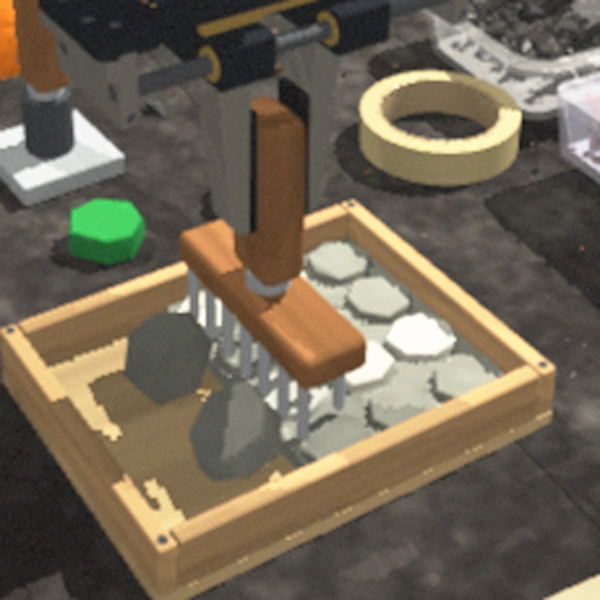

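The rake works. Both chunks are tipped over the step, at about (165,355) and (240,440) in the crop, and the forces are small. I continue slowly.

```bash
python3 - <<'E'
from h import *
from workcell import bot
np.set_printoptions(precision=4,suppress=True)
for x in (-.009,-.016,-.022):
    bot.line_to([*bed(x,-.0015),.1195],max_speed=.04)
    print(x,bot.current_contact_force(),bot.current_opening()*92,bot.current_clock())
bot.hold(.2)
s=bot.read_camera("scene")["pixels"]
cv2.imwrite("pics/m3.png",cv2.resize(s[220:450,240:470],(600,600),interpolation=2))
E
```

```text
-0.009 [-0.1442 -0.8514 -1.819 ] 24.03849510936019 11.6083
-0.016 [ 0.1006 -0.1187 -2.2096] 23.67124563081536 11.9333
-0.022 [ 0.6231 -0.2697 -1.984 ] 24.032185486439207 12.2333
```

View pics/m3.png

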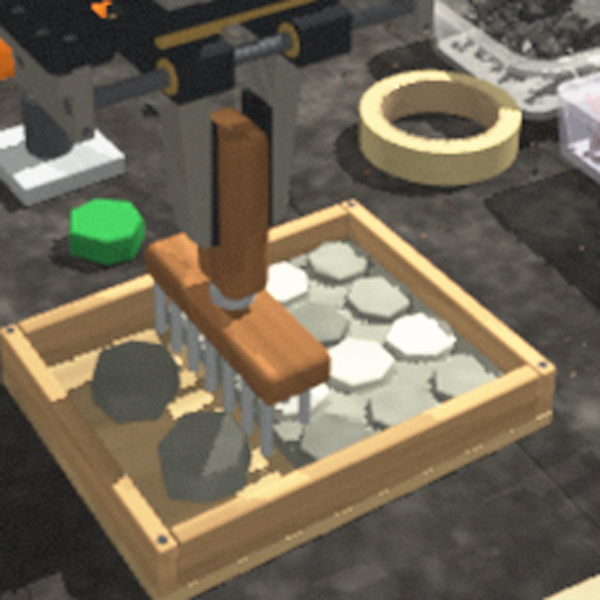

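Both chunks look down and nearly flat. I lift straight up, clear the view and check.

```bash
python3 - <<'E'
from h import *
from workcell import bot
np.set_printoptions(precision=4,suppress=True)
bot.line_to([*bed(-.018,-.0015),.1195],max_speed=.04)
bot.line_to([*bed(-.018,-.0015),.2],max_speed=.12)
bot.line_to([.64,-.15,.2],rv(0),max_speed=.2)
print(bot.current_opening()*92,bot.current_clock())
t=bot.read_camera("top")["pixels"];s=bot.read_camera("scene")["pixels"]
cv2.imwrite("pics/m4s.png",cv2.resize(s[290:450,235:455],(800,582),interpolation=2))
cv2.imwrite("pics/m4t.png",cv2.resize(t[200:355,350:485],None,fx=3.8,fy=3.8,interpolation=2))
E
```

```text
23.642462956224534 14.85
```

View pics/m4s.png

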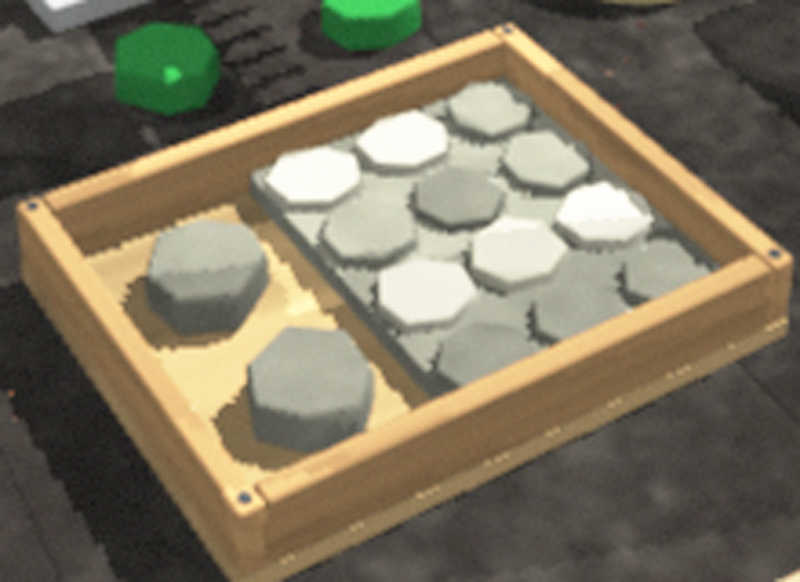

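View pics/m4t.png

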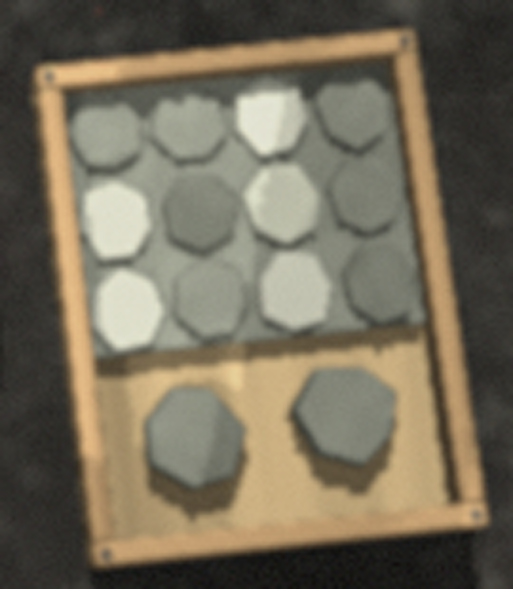

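Both chunks sit wholly in the bare strip, clear of the step. To confirm they lie flat, I check that the two views agree on the top faces at z = 26 mm, using blended overlays.

```bash
python3 - <<'E'
from h import *
np.set_printoptions(precision=4,suppress=True)
T={"a":(195,432),"b":(345,414)}
S={"a":(208,252),"b":(311,366)}
# heptagon top corner reads (top view)
for k in T:
    t=(350+T[k][0]/3.8,200+T[k][1]/3.8); s=(235+S[k][0]/3.636,290+S[k][1]/3.636)
    print(k,bp("top",t,.026),bp("scene",s,.026))
    # triangulate
    A=[];b=[]
    for n,p in(("top",t),("scene",s)):
        c=CAM[n];o=-c["R"].T@c["t"];d=c["R"].T@np.array([(p[0]-c["c"][0])/c["f"],(p[1]-c["c"][1])/c["f"],1]);d/=np.linalg.norm(d)
        M=np.eye(3)-np.outer(d,d);A.append(M);b.append(M@o)
    print(" tri",np.linalg.lstsq(np.vstack(A),np.hstack(b),rcond=None)[0])
im=cv2.imread("pics/m4t.png");sc=cv2.imread("pics/m4s.png")
# rectify both views to plane z=.026, over strip
g=np.array([[.41,-.25],[.41,-.44],[.53,-.44],[.53,-.25]])
def rect(img,n,off,sc_):
    p=(pj(n,np.c_[g,np.full(4,.026)])-off)*sc_
    dst=np.array([[0,380-20],[570,380-20],[570,0],[0,0]],np.float32)
    return cv2.warpPerspective(img,cv2.getPerspectiveTransform(p.astype(np.float32),dst),(570,360))
a=rect(im,"top",(350,200),3.8);b=rect(sc,"scene",(235,290),3.636)
cv2.imwrite("pics/r1.png",cv2.resize(np.vstack([a,b]),(475,600)))
E
```

```text
a [ 0.4689 -0.3087  0.026 ] [ 0.4679 -0.3066  0.026 ]
 tri [ 0.4681 -0.3083  0.0275]
b [ 0.4751 -0.3748  0.026 ] [ 0.4759 -0.3746  0.026 ]
 tri [ 0.4754 -0.3748  0.0263]
```

View pics/r1.png

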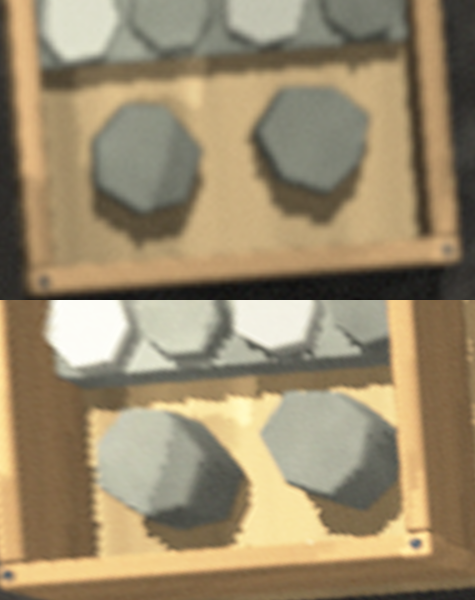

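The tops triangulate to 26–27 mm, as expected for chunks lying flat on the 8 mm floor. Next I stand the rake back where it stood.

```bash
python3 - <<'E'
from h import *
from workcell import bot
np.set_printoptions(precision=4,suppress=True)
bot.line_to([.673,.018,.19],rv(-2.2),max_speed=.2)
bot.line_to([.673,.018,.105],max_speed=.12)
bot.hold(.2); print(bot.current_contact_force())
z=.096
while 1:
    bot.line_to([.673,.018,z],max_speed=.03); f=bot.current_contact_force(); print(z,f)
    if f[2]>1 or z<.0926: break
    z-=.0006
t=bot.read_camera("scene")["pixels"];cv2.imwrite("pics/p1.png",cv2.resize(t[80:260,240:440],None,fx=3,fy=3,interpolation=2))
print(bot.current_opening()*92,bot.current_clock(),bot.current_ee_pos())
E
```

```text
[ 0.2064 -0.0072 -2.3291]
0.096 [ 0.2273 -0.1834 -2.091 ]
0.0954 [ 0.243  -0.4232 -2.1465]
0.0948 [-0.4349  0.5047 -1.9812]
0.09419999999999999 [-0.1924  0.6589 -3.2131]
0.09359999999999999 [ 0.1127 -0.5204 -1.9796]
0.09299999999999999 [ 0.276  -0.0029 -1.6232]
0.09239999999999998 [-0.7315  1.4058  1.3463]
23.52130408439332 19.0167 [0.6731 0.018  0.0929]
```

View pics/p1.png

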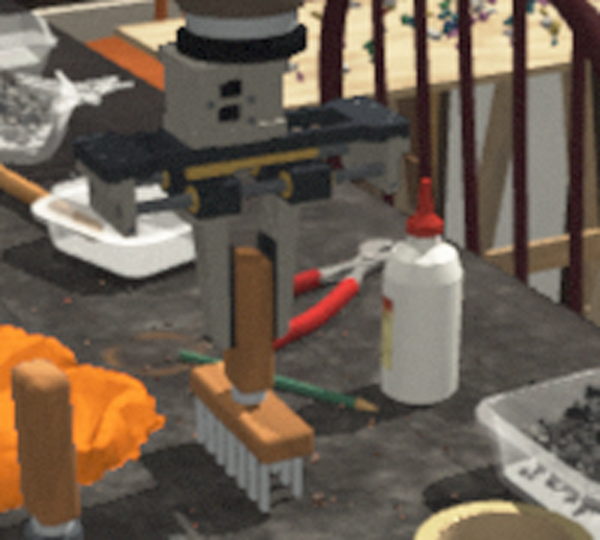

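The rake is standing on the table, with the contact force turning upward at the grip height. I release and back off.

```bash
python3 - <<'E'
from h import *
from workcell import bot
bot.set_gripper(0.6); bot.hold(.2)
print(bot.current_opening()*92)
bot.line_to([.673,.018,.26],max_speed=.1)
bot.goto([.45,.1,.35],rv(-2.2))
bot.hold(.5)
t=bot.read_camera("top")["pixels"];s=bot.read_camera("scene")["pixels"];cv2.imwrite("pics/e1.png",s);cv2.imwrite("pics/e2.png",cv2.resize(t[140:360,150:490],(800,518)))
print(bot.current_clock(),bot.current_contact_force())
E
```

```text
55.23185786769726
23.2667 [0.66279565 0.35006012 0.04879555]
```

View pics/e1.png

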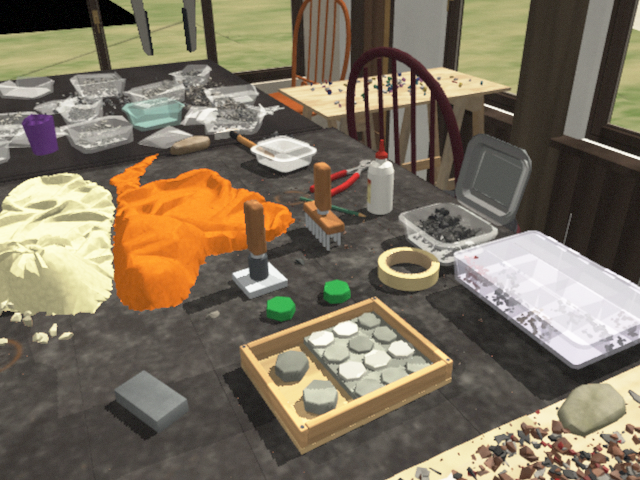

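View pics/e2.png

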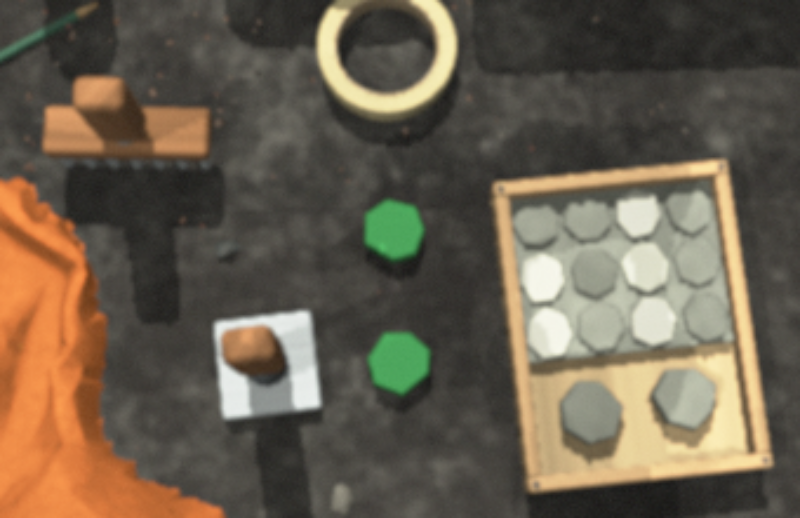

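The rake stands upright at scene (323,215). Both chunks lie flat in the strip at scene (291,365) and (320,396), and nothing else has moved.

```bash
python3 -c "
from workcell import bot
bot.job_done();print(bot.current_clock())"
```

```text
the job is handed in; nothing more can be done
the job is handed in; nothing more can be done
```

The job is handed in. I took the rake by its handle and raked both grey chunks over the step into the bare strip in one stroke. I then stood the rake back on the table at its original spot, let go and backed off, at about 23 s on the clock.

- **Chunks:** The last pictures show both lying in the strip, clear of the step. Their tops triangulate to 26 and 27.5 mm, against 26 mm expected for lying flat on the floor. That leaves them about 2 mm above the laid chips.
- **Rake:** It stands upright and free on its tines. The wrist readings I took between moves stayed under about 4 N.
- **Other objects:** The green look-alikes, the flat-foot tool and everything else are where they were.

No check failed. The only disagreement was a 2–3 mm y offset in my first rake fit, which I corrected before grasping.

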